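Seat the repair plug in the stone and lower the hold-down on it

ROBOT

A 6-joint arm with a two-finger parallel gripper is mounted at the origin on the work surface. World frame = base frame: x ahead of the robot, y to its left, z up, the work surface at z = 0. Lengths are in m, angles in rad, forces in N, time in s.
With the tool pointing down it reaches from about 0.35 to 0.975 m from the base axis. Payload 4.9 kg.
Tool frame: the origin (TCP) lies at the very end of the fingers, on their centre line; the grasp point (between the pads) lies 19 mm behind it; x points along the fingers, y is the direction in which the jaws open and shut, and the axes are right-handed (so a half turn about x gives the same grasp; the last joint's range is limited). The gripper opens to 85 mm and grips with 20 to 120 N. Pads are 22 mm wide; open, the fingers measure 114 mm over their backs; the gripper's body (76 mm by 85 mm) begins 54 mm behind the grasp point. The pads swing forward as they close: fully open they stand 13 mm farther back than shut.
Start: joints at [-1.313, 0.053, 1.613, -0, 1.476, -0.119], TCP at [0.23, -0.581, 0.208] pointing down, gripper open.
Joint ranges: [-3.01, 3.01], [-1.01, 2.22], [0.06, 2.58], [-1.02, 4.17], [0.09, 2.62], [-3.14, 3.14]. Speed limits (rad/s): [2.57, 2.57, 3.14, 3.14, 3.14, 3.14].

INTERFACE

Orientations are given as a rotation vector (axis times angle).
In Python, from station import ctrl, get_image, calibration, finish_job, search_frame, cut_out, mark_of gives the robot as it stands. The module is installed in compiled form; this text tells all that it offers.
- The arm moves only by the tool arm_command, never from a script. Its argument "plan" is a list that holds one entry, the list of rows, each a list of 7 numbers: the shift along the tool's x, y, z in m, then the turn, a rotation vector about the tool's x, y, z in degrees, then the finger opening in m, from 0 to 0.0854. A call has 1 to 20 rows; each row shifts and turns the pose as measured when the row begins, along the tool's axes as they then stand; what a row does not reach is not made up. A row lasts 1/12 s, in which the tool goes at most 41.7 mm and 7.16 degrees, less where a joint would pass 70% of its speed; a pose out of reach is approached as far as the arm can. A call with a gripper value outside its range is refused whole. The fingers move at their own pace and stop on an object; "squeeze" is the grip in N (left out, the last holds). Time passes only in rows, so rows that do not move let the fingers close. It gives the time, the measured TCP pose, the force and the opening at its end, in the units of the state.
- ctrl.get_obs(): the state, without advancing time (a new reading comes with each control period).
- get_image(name): name is "scene" or "top"; returns the picture (384x512x3 uint8, red, green, blue); there is no depth.
- calibration(name): a dict with "fx", "fy", "cx", "cy" (pixels), "cam_to_world" (4x4, takes a point from camera to world coordinates). Camera axes: x right, y down, z forward; pixel columns grow to the right and rows downward; lengths in m; the calibration is good to about 2 mm. A picture is of the moment at which its call begins. calibration takes no time and is no camera call.
- finish_job(): hands the job in, once; it reports no verdict.
Trained networks look in the newest picture that a camera, given by its name, has taken for a name from the list of things; names that differ only in an ending like _2 or _b are one class to them, and where a whole thing is asked for, a point or a joint stands for the part that bears it (a point fixed in the world has none). Each returns a list of dicts, best first, with "conf" (0 to 1); they miss things now and then, are a little off and sometimes report something else, mostly with a low value. They report only what shows in the picture. A call takes as long as a camera call. They do not tell look-alikes from the thing itself.
- search_frame(camera, thing): "at" ([x, y, z] in m, in the coordinates of the camera as it stood for that picture, good to about 4 mm: the middle of the surface that is visible of it).
- cut_out(camera, thing): "mask" (384x512 bool, what is visible of it).
- mark_of(camera, thing): "at" ([x, y, z] in m, in the coordinates of the camera as it stood for that picture, good to about 4 mm: a listed point, or the origin of a listed thing).
The state is a dict: "t": time; "q": joint angles; "dq": joint speeds; "effort": joint torques, N m; "tool_pos": TCP position; "tool_rot": TCP orientation; "contact_force": force on the tool from outside, world axes, zero at the start; "wrist_torque": the same for the moment, N m; "opening": finger opening in m.
Only numpy, scipy, OpenCV 4.12 (cv2) and the standard library are available. Lean on these libraries where they do the work, as an engineer would, in place of code of your own. Each camera call takes 0.05 s, during which the arm holds its last target. There are 200 camera calls.

TASK

Repair the sandstone slab: take the oblong stone plug that matches the slab's rectangular pocket and set it upright into the pocket, fully home on the pocket's floor. Then swing the raised hold-down arm over by its ball grip until its rubber pad rests on the plug, and let go. Leave the other stones and the tools where they are.

Things in the scene. Friction and masses are not known exactly. Their poses are not given: they have to be found in the camera images.
- plug: the repair plug: a plain sandstone block standing upright, 36 (its x) by 56 (its y) by 64 mm tall (z), edges rounded 3 mm, 0.3 kg. Origin at the centre of its underside. Either way round fits (half-turn symmetric). It starts standing on the table among two other pieces of the same stone; seated, it stands 34 mm proud of the slab
- pocket (a point): the centre of the floor of the rectangular pocket in the slab's top: 39 (x) by 59 (y) mm wide, 30 mm deep, z up; the mouth is 30 mm above this point, at the slab's top face, with a 2 mm chamfer. The sandstone slab is fixed, 260 (x) by 320 (y) mm, its top 95 mm above the table, lying on two wooden battens that stick out 20 mm at each x end; the slab's centre lies 30 mm towards -y from the pocket
- pivot (a point): the pivot of the hold-down arm, at the top of a small steel bracket (foot 60 by 50 mm, cheeks 38 mm wide over all along x) fixed on the slab's top, 100 mm from the pocket's centre towards its -y and 51 mm above the slab's top; axes as the pocket's, the arm turns about x
- holddown (a joint): angle of the hold-down arm in rad: 0 = arm level, lying along +y over the pocket, its pad just touching the top of a seated plug; pi/2 = upright; starts raised near upright, range -0.12 to 2.0. The arm is a steel bar 14 by 14 mm; it stays up within about 0.3 rad of upright and otherwise sinks slowly under its own weight
- ball (a point): centre of the black ball grip, 26 mm in diameter, at the end of the hold-down arm, 155 mm from the pivot; turns with the arm (its y points from the pivot along the arm)
- pad (a point): the rubber pad under the hold-down arm: a disc 24 mm in diameter and 10 mm thick, 100 mm from the pivot. This point is the centre of its face that meets the plug
- core: bystander: round sandstone drill core, 50 mm in diameter, 64 mm tall, standing near the plug; origin at the centre of its underside
- offcut: bystander: square sandstone offcut, 60 by 60 by 64 mm tall, standing near the plug; origin at the centre of its underside
- chisel: bystander: flat steel chisel 163 mm long, 28 mm wide and 10 mm thick at most, lying along y on the slab's +x edge, about 105 mm from the pocket's centre; origin under the middle of its shank
- mallet: bystander: round wooden mason's mallet standing on its head, 104 mm in diameter, 232 mm tall; origin at the centre of its underside
- brush: bystander: hand brush with wooden handle, 240 mm long, lying on the table; origin under its middle
- square: bystander: steel mason's square, 250 by 160 mm, 5 mm thick, lying on the table; origin under the middle of its long leg
- cup: bystander: steel cup 76 mm in diameter, 90 mm tall; origin at the centre of its underside
Not all that is in view belongs to the job. What is shaped like the plug but green, pink or red is not meant.

How it is judged:
On the way, in this order (a step that is already met when the one before it is completed fails the run):
1. the plug is fully home in the pocket, upright, with the hold-down arm still raised (horizontal distance between plug and pocket below 0.004 m and z of plug in the frame of pocket below 0.004 m and angle between the x axis of plug and the x axis of pocket, either way round below 0.12 rad and angle between plug's own z axis and vertical below 0.08 rad and value of joint holddown above 0.6 rad), for 0.2 s.
2. the hold-down arm is lowered and its pad rests on the plug (value of joint holddown between -0.035 and 0.035 rad and velocity of joint holddown above -0.05 rad/s and z of pad in the frame of plug below 0.067 m), for 0.2 s.
At the end, for the whole second after the job is handed in: the plug stands in the pocket (within 4 mm of its centre, within 4 mm of its floor, within 0.12 rad of its direction, tilted under 0.08 rad), at rest and released; the hold-down arm is down and still (joint within 0.035 rad of 0), its pad on the plug's top (within 3 mm) (all of step 2 and horizontal distance between plug and pocket below 0.004 m and z of plug in the frame of pocket below 0.004 m and angle between the x axis of plug and the x axis of pocket, either way round below 0.12 rad and angle between plug's own z axis and vertical below 0.08 rad and linear speed of plug below 0.02 m/s and contact force between the fingers and plug below 0.05 N); the robot touches nothing.
It fails at once if another stone or a tool is moved by more than 30 mm (distance of any of core, offcut, chisel, mallet, brush, square, cup from where it was at the start of the episode above 0.03 m).
It also fails if it takes over 54 s, if anything falls off the work surface, if the arm or the gripper's body presses on something with over 40 N, if the wrist force passes 120 N, or if a joint passes its speed limit or range.

## Working session

There is one attempt and no reset: what is moved stays moved. The work goes in short steps, Python scripts to look and compute and a tool call to move; the robot and the scene stay as the last step left them, time stands still between calls to the robot, and variables do not carry over. Pictures are saved under pics/ and viewed, about 8 in all and at most 12, crops included, and the job is handed in when it is done.

Besides the shell and the picture viewer there is one more tool, called as name(argument=value, ...) on one line, values as JSON. arm_command: Moves the arm, as the interface text tells. Its arguments: {"type":"object","properties":{"plan":{"type":"array","items":{"type":"array","items":{"type":"array","items":{"type":"number"}}}},"squeeze":{"type":"number"}},"required":["plan"]}

```bash
mkdir -p pics; cat > h.py <<'E'
from station import *
import numpy as np, cv2
from scipy.spatial.transform import Rotation as R
def w(cam,p): 
    T=np.array(calibration(cam)["cam_to_world"]); return T[:3,:3]@np.array(p)+T[:3,3]
def proj(cam,P):
    c=calibration(cam);T=np.linalg.inv(np.array(c["cam_to_world"]));p=T[:3,:3]@np.array(P)+T[:3,3]
    return np.array([c["fx"]*p[0]/p[2]+c["cx"],c["fy"]*p[1]/p[2]+c["cy"]])
def ray(cam,uv,z):
    c=calibration(cam);T=np.array(c["cam_to_world"])
    d=T[:3,:3]@np.array([(uv[0]-c["cx"])/c["fx"],(uv[1]-c["cy"])/c["fy"],1]);o=T[:3,3]
    return o+d*(z-o[2])/d[2]
E
python3 - <<'E'
from h import *
np.set_printoptions(precision=4,suppress=True)
for c in("scene","top"):
    im=get_image(c);cv2.imwrite(f"pics/{c}0.png",im[:,:,::-1])
    print(c,np.array(calibration(c)["cam_to_world"]))
    for n in("plug","pocket","pivot","ball","core","offcut","chisel","mallet"):
        for d in mark_of(c,n)[:2]: print(c,n,w(c,d["at"]),round(d["conf"],2),proj(c,w(c,d["at"])))
o=ctrl.get_obs();print(o["t"],R.from_rotvec(o["tool_rot"]).as_matrix())
E
```

```text
scene [[ 0.1443  0.849  -0.5083  1.1751]
 [ 0.9895 -0.1305  0.063  -0.0575]
 [-0.0129 -0.512  -0.8589  1.0963]
 [ 0.      0.      0.      1.    ]]
scene plug [0.6995 0.3963 0.0023] 0.79 [365.6872 221.7397]
scene plug [0.4973 0.3622 0.0023] 0.6 [339.6611 174.0706]
scene pocket [ 0.5042 -0.0727  0.0646] 0.63 [220.8483 181.684 ]
scene pivot [ 0.5054 -0.1687  0.1409] 0.69 [189.4679 173.0624]
scene ball [ 0.5002 -0.1849  0.3016] 0.63 [174.8039 140.7783]
scene offcut [ 0.4442  0.2092 -0.0005] 0.57 [295.7247 168.0025]
scene chisel [ 0.6122 -0.1131  0.096 ] 0.58 [210.9903 206.0936]
scene mallet [0.3859 0.533  0.0016] 0.66 [374.7442 144.8893]
top [[-0.029  -0.9893  0.1432  0.3302]
 [-0.9996  0.0282 -0.008   0.0214]
 [ 0.0039 -0.1434 -0.9897  1.8398]
 [ 0.      0.      0.      1.    ]]
top plug [ 0.599   0.3532 -0.0028] 0.66 [164.4669 194.5347]
top plug [ 0.4955  0.3577 -0.0053] 0.63 [163.5622 218.9724]
top pocket [ 0.5    -0.1785  0.1464] 0.69 [294.7027 210.5704]
top pocket [ 0.5001 -0.0765  0.0634] 0.58 [267.3374 213.372 ]
top pivot [ 0.504  -0.1788  0.1463] 0.71 [294.7343 209.5588]
top ball [ 0.4998 -0.1833  0.3023] 0.49 [301.0696 206.0301]
top core [ 0.5677  0.1944 -0.0004] 0.51 [201.9895 200.7365]
top core [ 0.7787  0.1672 -0.0028] 0.29 [207.6381 151.9814]
top offcut [ 0.4415  0.2063 -0.0008] 0.77 [199.5789 230.7111]
top chisel [ 0.6126 -0.1207  0.0958] 0.58 [277.7171 184.4831]
top mallet [ 0.3834  0.5324 -0.0021] 0.66 [121.4856 246.9701]
0.9 [[-0.      0.368  -0.9298]
 [ 0.     -0.9298 -0.368 ]
 [-1.     -0.      0.    ]]
```

```bash
python3 - <<'E'
import cv2,numpy as np
a=cv2.imread("pics/scene0.png");b=cv2.imread("pics/top0.png")[120:270,110:340]
cv2.imwrite("pics/a.png",cv2.resize(a[110:290,130:430],None,fx=2.66,fy=2.66,interpolation=2))
cv2.imwrite("pics/b.png",cv2.resize(b,None,fx=3.4,fy=3.4,interpolation=2))
E
```

```text
(no output)
```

View pics/a.png

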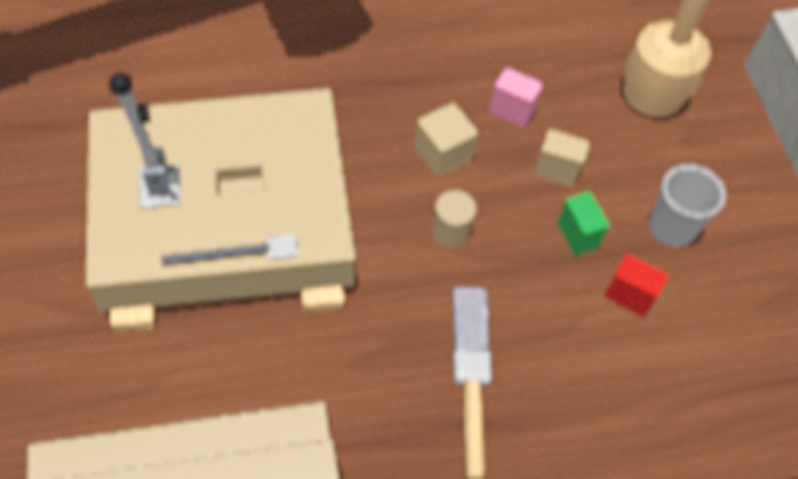

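View pics/b.png

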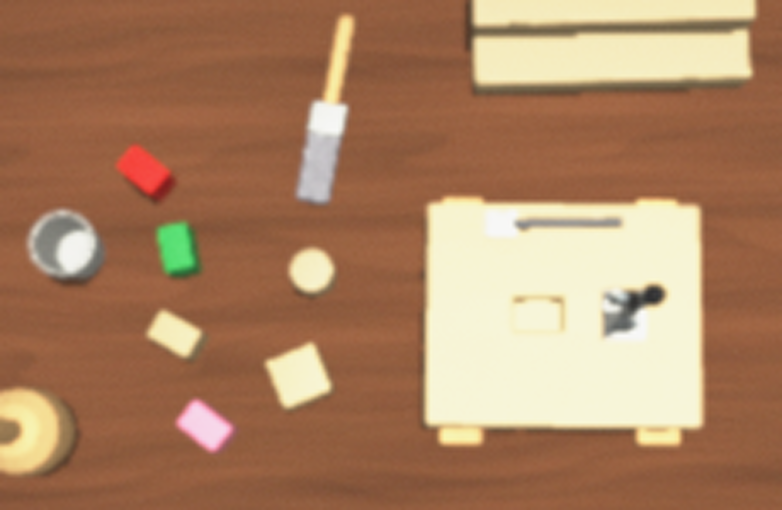

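The top view shows the 36x56 sandstone plug at about px (161,218). The core is near (202,200) and the offcut near (198,231). The pocket is near (268,213), and the hold-down arm is upright. I'll rectify metrically at each part's top plane.

```bash
cat >> h.py <<'E'
def rect(cam,im,x0,y0,x1,y1,z,s=2000):
    src=np.float32([proj(cam,[x,y,z]) for x,y in((x0,y0),(x1,y0),(x1,y1),(x0,y1))])
    W,H=int((x1-x0)*s),int((y1-y0)*s)
    return cv2.warpPerspective(im,cv2.getPerspectiveTransform(src,np.float32([[0,0],[W,0],[W,H],[0,H]])),(W,H),flags=cv2.INTER_CUBIC)
def box(cam,im,x0,y0,x1,y1,z,thr,s=2000,dark=False):
    r=rect(cam,im,x0,y0,x1,y1,z,s)
    g=r[:,:,1]; m=((g<thr) if dark else (g>thr)).astype(np.uint8)
    cs=cv2.findContours(m,cv2.RETR_EXTERNAL,cv2.CHAIN_APPROX_NONE)[0]
    c=max(cs,key=cv2.contourArea);b=cv2.minAreaRect(c)
    return r,np.array([x0+b[0][0]/s,y0+b[0][1]/s]),np.array(b[1])/s,b[2]
E
python3 - <<'E'
from h import *
np.set_printoptions(precision=4,suppress=True)
V=[]
for c in("top","scene"):
    im=get_image(c)
    for thr in(120,145,165):
        print(c,thr,"slab",*box(c,im,.3,-.32,.7,.12,.095,thr,1000)[1:],"plug",*box(c,im,.445,.30,.545,.41,.064,thr)[1:])
    p=rect(c,im,.44,-.13,.56,-.02,.095,3000);V.append(p)
    q=rect(c,im,.44,.30,.56,.41,.064,3000);V.append(q)
cv2.imwrite("pics/r.png",cv2.resize(np.vstack([np.hstack(V[:2]),np.hstack(V[2:])]),(720,660))[:,:,::-1])
E
```

```text
top 120 slab [ 0.4945 -0.1071] [0.3305 0.2956] 87.92996978759766 plug [0.495  0.3559] [0.0637 0.0429] 58.392494201660156
top 145 slab [ 0.4944 -0.1069] [0.327  0.2928] 87.90984344482422 plug [0.495  0.3561] [0.0598 0.0399] 59.03623962402344
top 165 slab [ 0.4942 -0.1067] [0.3252 0.2907] 87.7784423828125 plug [0.4951 0.3561] [0.0575 0.0377] 59.03623962402344
scene 120 slab [ 0.526  -0.1053] [0.3281 0.3445] 87.93988800048828 plug [0.5127 0.3495] [0.0624 0.0829] 59.4207763671875
scene 145 slab [ 0.5034 -0.1047] [0.3247 0.2665] 87.90108489990234 plug [0.4976 0.3585] [0.0588 0.0432] 59.74356460571289
scene 165 slab [ 0.5033 -0.1046] [0.322  0.2626] 87.83308410644531 plug [0.4973 0.3586] [0.0563 0.0389] 59.858612060546875Traceback (most recent call last):
  File "<stdin>", line 10, in <module>
    return _nx.concatenate(arrs, 1, dtype=dtype, casting=casting)
           ~~~~~~~~~~~~~~~^^^^^^^^^^^^^^^^^^^^^^^^^^^^^^^^^^^^^^^
ValueError: all the input array dimensions except for the concatenation axis must match exactly, but along dimension 0, the array at index 0 has size 330 and the array at index 1 has size 329
```

arm_command(plan=[[[-0.02, 0, 0, -6.3, 0, 0, 0.07], [-0.02, 0, 0, -6.3, 0, 0, 0.07], [-0.02, 0, 0, -6.3, 0, 0, 0.07], [-0.02, 0, 0, -6.3, 0, 0, 0.07], [-0.01, 0, 0, -6.3, 0, 0, 0.07], [0, 0, 0, -6.3, 0, 0, 0.07], [0, 0, 0, 0, 0, 0, 0.07]]])

```text
t: 1.58
tool_pos: [0.2297, -0.5802, 0.3005]
tool_rot: [1.571, 0.932, -1.569]
contact_force: [-0.9, 0.2, -0.3]
opening: 0.0699
```

```bash
python3 - <<'E'
from h import *
np.set_printoptions(precision=4,suppress=True)
o=ctrl.get_obs();M=R.from_rotvec(o["tool_rot"]).as_matrix()
print(o["tool_pos"],M,o["q"],o["opening"],o["t"]); print("to plug",M.T@(np.array([.4962,.3573,.25])-o["tool_pos"]))
V=[]
for c in("top","scene"):
    im=get_image(c)
    for P in((.44,-.13,.095),(.44,.30,.064)):
        V.append(cv2.resize(rect(c,im,P[0],P[1],P[0]+.12,P[1]+.11,P[2],3000),(360,330)))
cv2.imwrite("pics/r.png",np.vstack([np.hstack(V[:2]),np.hstack(V[2:])])[:,:,::-1])
E
```

```text
[ 0.2297 -0.5802  0.3005] [[-0.001   0.8764 -0.4816]
 [ 0.0038 -0.4816 -0.8764]
 [-1.     -0.0027 -0.0029]] [-1.313   0.0151  1.4995  0.      1.6309 -0.8105] 0.06985987093144948 1.5833
to plug [ 0.0538 -0.2178 -0.9498]
```

View pics/r.png

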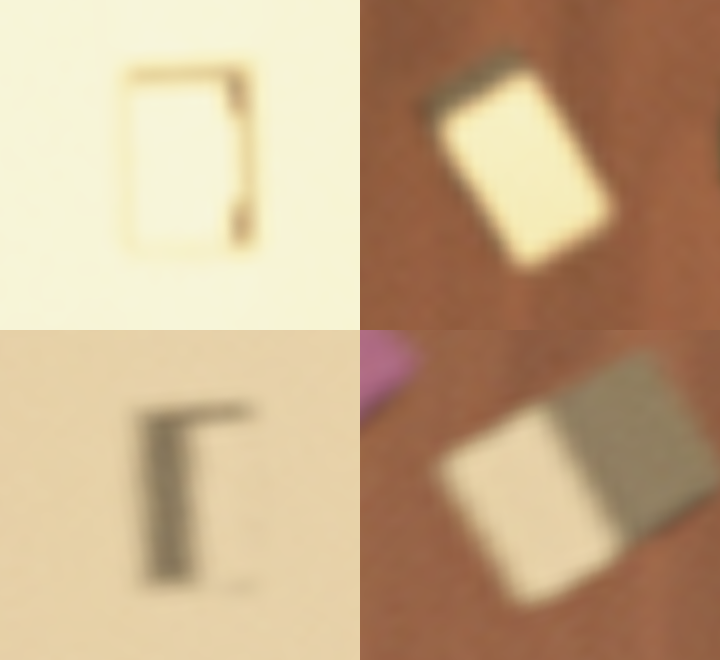

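arm_command(plan=[[[0, -0.0087, -0.038, 0, 0, 0, 0.07], [0, -0.0087, -0.038, 0, 0, 0, 0.07], [0, -0.0087, -0.038, 0, 0, 0, 0.07], [0, -0.0087, -0.038, 0, 0, 0, 0.07], [0, -0.0087, -0.038, 0, 0, 0, 0.07], [0, -0.0087, -0.038, 0, 0, 0, 0.07], [0, -0.0087, -0.038, 0, 0, 0, 0.07], [0, -0.0087, -0.038, 0, 0, 0, 0.07], [0, -0.0087, -0.038, 0, 0, 0, 0.07], [0, -0.0087, -0.038, 0, 0, 0, 0.07], [0, -0.0087, -0.038, 0, 0, 0, 0.07], [0, -0.0087, -0.038, 0, 0, 0, 0.07], [0, -0.0087, -0.038, 0, 0, 0, 0.07], [0, -0.0087, -0.038, 0, 0, 0, 0.07], [0, -0.0087, -0.038, 0, 0, 0, 0.07], [0, -0.0087, -0.038, 0, 0, 0, 0.07], [0, -0.0087, -0.038, 0, 0, 0, 0.07], [0, -0.0087, -0.038, 0, 0, 0, 0.07], [0, -0.0087, -0.038, 0, 0, 0, 0.07], [0, -0.0087, -0.038, 0, 0, 0, 0.07]]])

```text
t: 3.35
tool_pos: [0.4701, 0.1939, 0.29]
tool_rot: [1.627, 0.904, -1.629]
contact_force: [0.8, -1.0, 0.3]
opening: 0.07
```

```bash
cat > d.py <<'E'
from h import *
import sys
np.set_printoptions(precision=4,suppress=True)
x,y,z,a=map(float,sys.argv[1:])
o=ctrl.get_obs();M=R.from_rotvec(o["tool_rot"]).as_matrix();c,s=np.cos(np.radians(a)),np.sin(np.radians(a))
G=np.array([[0,c,s],[0,s,-c],[-1,0,0.]])
print("t",o["t"],"pos",np.array(o["tool_pos"]),"yaw",np.degrees(np.arctan2(M[1,1],M[0,1])),"F",np.array(o["contact_force"]),"T",np.array(o["wrist_torque"]),"open",o["opening"])
print("shift",M.T@(np.array([x,y,z])-o["tool_pos"]),"turn",np.degrees(R.from_matrix(M.T@G).as_rotvec()))
E
python3 d.py .4962 .3573 .15 -30.7
```

```text
t 3.35 pos [0.4701 0.1939 0.29  ] yaw -33.12509146618433 F [ 0.8362 -1.0196  0.2883] T [-0.023   0.0166  0.0024] open 0.07000285532958304
shift [ 0.1431 -0.0643 -0.1496] turn [-2.4318 -0.6333  1.2692]
```

arm_command(plan=[[[0.02, -0.013, -0.03, -0.5, -0.1, 0.25, 0.07], [0.03, -0.013, -0.03, -0.5, -0.1, 0.25, 0.07], [0.03, -0.013, -0.03, -0.5, -0.1, 0.25, 0.07], [0.03, -0.013, -0.03, -0.5, -0.1, 0.25, 0.07], [0.03, -0.013, -0.03, -0.5, -0.1, 0.25, 0.07], [0, 0, 0, 0, 0, 0, 0.07]]])

```text
t: 3.85
tool_pos: [0.4922, 0.3578, 0.1549]
tool_rot: [1.597, 0.902, -1.594]
contact_force: [-1.8, -0.8, -1.1]
opening: 0.07
```

```bash
python3 d.py .4962 .3573 .1 -30.7
```

```text
t 3.85 pos [0.4922 0.3578 0.1549] yaw -31.018805455873704 F [-1.848  -0.8005 -1.1461] T [-0.0521  0.0989 -0.0366] open 0.07000054129413733
shift [ 0.0549  0.0036 -0.0016] turn [-0.3188 -0.0652 -0.0569]
```

arm_command(plan=[[[0.03, 0.0036, -0.0016, -0.3, 0, 0, 0.07], [0, 0, 0, 0, 0, 0, 0.07], [0.025, 0, 0, 0, 0, 0, 0.07], [0.025, 0, 0, 0, 0, 0, 0.07], [0.02, 0, 0, 0, 0, 0, 0.07], [0.01, 0, 0, 0, 0, 0, 0.07], [0, 0, 0, 0, 0, 0, 0.07]]])

```text
t: 4.43
tool_pos: [0.4958, 0.3568, 0.0436]
tool_rot: [1.599, 0.897, -1.601]
contact_force: [0.0, 0.5, 0.0]
opening: 0.0699
```

```bash
python3 d.py .4962 .3573 .034 -30.7
```

```text
t 4.4333 pos [0.4958 0.3568 0.0436] yaw -31.366125741943584 F [0.003  0.4918 0.0144] T [-0.0413 -0.0505 -0.0015] open 0.0699044260287248
shift [ 0.0096  0.0001 -0.0007] turn [-0.6662  0.09   -0.0374]
```

arm_command(plan=[[[0.0096, 0, -0.0007, -0.6, 0, 0, 0.07], [0, 0, 0, 0, 0, 0, 0.045], [0, 0, 0, 0, 0, 0, 0.03], [0, 0, 0, 0, 0, 0, 0.03], [0, 0, 0, 0, 0, 0, 0.03], [0, 0, 0, 0, 0, 0, 0.03], [0, 0, 0, 0, 0, 0, 0.03], [0, 0, 0, 0, 0, 0, 0.03]]], squeeze=50)

```text
t: 5.1
tool_pos: [0.4997, 0.3583, 0.0406]
tool_rot: [1.601, 0.902, -1.587]
contact_force: [-0.4, 0.6, -2.3]
opening: 0.0323
```

```bash
python3 d.py .4962 .3573 .034 -30.7; python3 - <<'E'
from h import *
for c in("top","scene"):
    im=get_image(c); print(c,[ (w(c,d["at"]).round(4),round(d["conf"],2)) for d in mark_of(c,"plug")[:4]])
E
```

```text
t 5.1 pos [0.4997 0.3583 0.0406] yaw -30.897218955225025 F [-0.4186  0.5687 -2.2765] T [ 0.023  -0.0396 -0.0224] open 0.03233995524372005
shift [ 0.0066 -0.0025  0.0027] turn [-0.1964 -0.3418 -0.2898]
top [(array([ 0.6953,  0.3949, -0.0028]), 0.46), (array([ 0.6006,  0.3542, -0.0027]), 0.44)]
scene [(array([0.3849, 0.3258, 0.0007]), 0.74), (array([ 0.602 ,  0.3608, -0.0056]), 0.72), (array([0.4988, 0.3582, 0.001 ]), 0.71), (array([7.002e-01, 3.948e-01, 5.000e-04]), 0.68)]
```

```bash
python3 - <<'E'
from h import *
a=get_image("scene")[130:220,290:410];b=get_image("top")[170:260,110:230]
cv2.imwrite("pics/g.png",cv2.resize(np.vstack([a,b]),None,fx=3.3,fy=3.3,interpolation=2)[:,:,::-1])
E
python3 d.py .4962 .3573 .034 -30.7
```

```text
t 5.4 pos [0.4997 0.3583 0.0404] yaw -30.902267344803384 F [ 0.5228  0.64   -2.1033] T [-0.0342  0.011   0.017 ] open 0.032077687167508265
shift [ 0.0064 -0.0025  0.0026] turn [-0.2015 -0.3299 -0.279 ]
```

View pics/g.png

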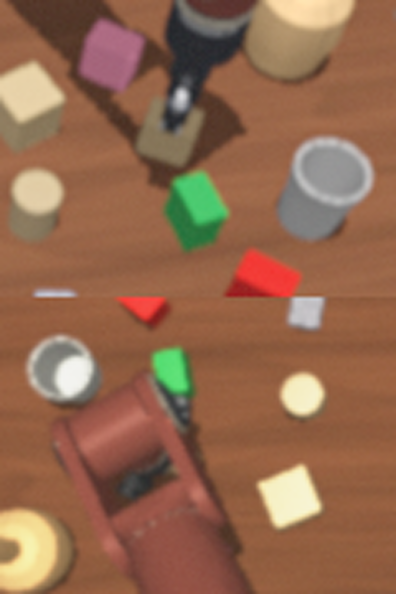

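```bash
python3 - <<'E'
from h import *
im=get_image("scene")
S=8;x0,y0=310,130
v=cv2.resize(im[y0:y0+70,x0:x0+70],None,fx=S,fy=S,interpolation=2)[:,:,::-1].copy()
o=ctrl.get_obs();p=np.array(o["tool_pos"]);M=R.from_rotvec(o["tool_rot"]).as_matrix()
for s,col in((-1,(255,0,0)),(1,(0,0,255)),(0,(0,255,0))):
    q=proj("scene",p+M[:,1]*s*.018);cv2.circle(v,tuple(int(t) for t in (q-[x0,y0]+.5)*S),4,col,-1)
a=np.radians(59.3);yd=np.array([np.cos(a),np.sin(a)]);xd=np.array([yd[1],-yd[0]])
for z in(0,.064):
    pts=np.array([(proj("scene",np.r_[np.array([.4975,.3586])+i*.018*xd+j*.028*yd,z])-[x0,y0]+.5)*S for i,j in((1,1),(1,-1),(-1,-1),(-1,1))])
    cv2.polylines(v,[pts.astype(int)],True,(255,255,0),1)
cv2.imwrite("pics/g2.png",v)
E
```

```text
(no output)
```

View pics/g2.png

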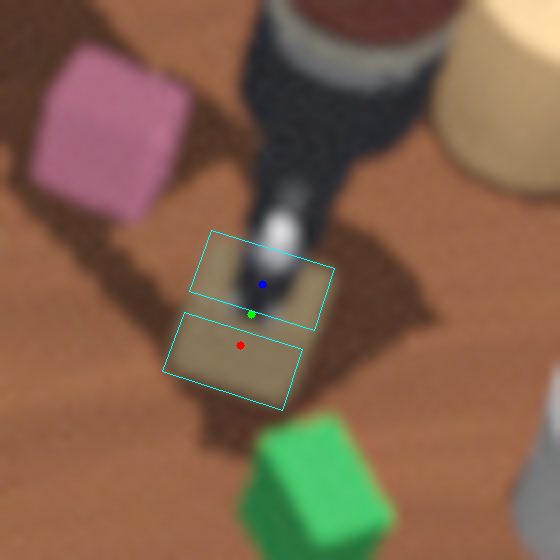

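The view shows the plug between the jaws, with the fingertips only about 16 mm below its top. I'll open, go deeper and regrip.

arm_command(plan=[[[0, 0, 0, 0, 0, 0, 0.06], [0, 0, 0, 0, 0, 0, 0.06], [0.004, 0, 0.001, 0, -0.3, -0.3, 0.06], [0.004, 0, 0, 0, 0, 0, 0.06], [0.003, 0, 0, 0, 0, 0, 0.06], [0, 0, 0, 0, 0, 0, 0.06]]])

```text
t: 5.95
tool_pos: [0.5014, 0.3585, 0.0312]
tool_rot: [1.599, 0.905, -1.59]
contact_force: [-0.7, -0.5, 0.7]
opening: 0.06
```

```bash
python3 d.py .4987 .3580 .030 -30.7
```

```text
t 5.95 pos [0.5014 0.3585 0.0312] yaw -30.899289950349953 F [-0.6691 -0.455   0.7235] T [ 0.0433  0.0128 -0.0146] open 0.06001928839352476
shift [ 0.0012 -0.0021  0.0019] turn [-0.199  -0.2663 -0.1056]
```

arm_command(plan=[[[0.001, -0.0021, 0.002, -0.2, -0.2, -0.1, 0.06], [0, 0, 0, 0, 0, 0, 0.04], [0, 0, 0, 0, 0, 0, 0.03], [0, 0, 0, 0, 0, 0, 0.03], [0, 0, 0, 0, 0, 0, 0.03], [0, 0, 0, 0, 0, 0, 0.03]]])

```text
t: 6.45
tool_pos: [0.4982, 0.358, 0.03]
tool_rot: [1.592, 0.907, -1.591]
contact_force: [0.2, 0.6, -0.3]
opening: 0.0346
```

```bash
python3 d.py .4987 .3580 .031 -30.7
```

```text
t 6.45 pos [0.4982 0.358  0.03  ] yaw -30.673689580092297 F [ 0.151   0.582  -0.2871] T [ 0.0275 -0.0858  0.0158] open 0.034550907281547534
shift [-0.001   0.0004 -0.0002] turn [ 0.0263 -0.0532  0.0177]
```

arm_command(plan=[[[-0.015, 0, 0, 0, 0, 0, 0.03], [-0.03, 0, 0, 0, 0, 0, 0.03], [-0.035, 0, 0, -3, 0, 0, 0.03], [-0.035, 0, 0, -6, 0, 0, 0.03], [-0.035, 0, 0, -6.5, 0, 0, 0.03], [-0.02, 0, 0, -6.5, 0, 0, 0.03], [0, 0, 0, -6.5, 0, 0, 0.03], [0, 0, 0, 0, 0, 0, 0.03]]])

```text
t: 7.12
tool_pos: [0.4931, 0.3545, 0.1979]
tool_rot: [1.206, 1.207, -1.236]
contact_force: [-0.0, -0.3, -3.1]
opening: 0.0344
```

```bash
python3 d.py .5067 -.0745 .2 -2.2
```

```text
t 7.1167 pos [0.4931 0.3545 0.1979] yaw -0.8535961154788437 F [-0.0225 -0.2678 -3.1007] T [ 0.0093 -0.0016 -0.0065] open 0.03438355607304085
shift [0.0015 0.02   0.4288] turn [1.3504 0.5301 0.8821]
```

Force is -3.1 N, which is the 0.3 kg plug. I'll move over the pocket.

arm_command(plan=[[[0, 0.001, 0.02, 0.2, 0.05, 0.1, 0.03], [0, 0.0015, 0.03, 0.2, 0.05, 0.1, 0.03], [0, 0.0015, 0.034, 0.2, 0.05, 0.1, 0.03], [0, 0.0015, 0.034, 0.2, 0.05, 0.1, 0.03], [0, 0.0015, 0.034, 0.2, 0.05, 0.1, 0.03], [0, 0.0015, 0.034, 0.2, 0.05, 0.1, 0.03], [0, 0.0015, 0.034, 0, 0, 0.1, 0.03], [0, 0.0015, 0.034, 0, 0, 0, 0.03], [0, 0.0015, 0.034, 0, 0, 0, 0.03], [0, 0.0015, 0.034, 0, 0, 0, 0.03], [0, 0.0015, 0.034, 0, 0, 0, 0.03], [0, 0.0015, 0.034, 0, 0, 0, 0.03], [0, 0.0015, 0.025, 0, 0, 0, 0.03], [0, 0, 0, 0, 0, 0, 0.03]]])

```text
t: 8.28
tool_pos: [0.4796, -0.0779, 0.1794]
tool_rot: [1.244, 1.191, -1.292]
contact_force: [0.3, 0.0, -2.2]
opening: 0.0345
```

```bash
python3 d.py .5067 -.0745 .16 -2.2
```

```text
t 8.2833 pos [ 0.4796 -0.0779  0.1794] yaw -4.341493928857873 F [ 0.2575  0.0146 -2.216 ] T [ 0.0069 -0.0121  0.0518] open 0.03447141797025108
shift [ 0.0185  0.0273 -0.0056] turn [-2.134   0.4269  1.8228]
```

arm_command(plan=[[[0.005, 0.014, -0.003, -1, 0.2, 0.9, 0.03], [0.005, 0.013, -0.003, -1, 0.2, 0.9, 0.03], [0, 0, 0, 0, 0, 0, 0.03], [0, 0, 0, 0, 0, 0, 0.03]]])

```text
t: 8.62
tool_pos: [0.5036, -0.0748, 0.1626]
tool_rot: [1.248, 1.191, -1.256]
contact_force: [-0.6, -0.6, -3.9]
opening: 0.0346
```

```bash
python3 d.py .5067 -.0745 .16 -2.2
python3 - <<'E'
from h import *
V=[]
for c in("scene","top"):
    im=get_image(c)
    print(c,[(w(c,d["at"]).round(4),round(d["conf"],2)) for d in mark_of(c,"plug")[:5]],[(w(c,d["at"]).round(4),round(d["conf"],2)) for d in mark_of(c,"pocket")[:2]])
    q=proj(c,[.505,-.075,.13]).astype(int);V.append(cv2.resize(im[q[1]-30:q[1]+30,q[0]-30:q[0]+30],(400,400),interpolation=2))
cv2.imwrite("pics/p.png",np.hstack(V)[:,:,::-1])
E
```

```text
t 8.6167 pos [ 0.5036 -0.0748  0.1626] yaw -3.1882066279508114 F [-0.6318 -0.6055 -3.8683] T [ 0.0088 -0.0363 -0.0376] open 0.03458574256159763
shift [ 0.0026  0.0031 -0.0005] turn [-0.9888 -0.1386  0.5254]
scene [(array([ 0.501 , -0.0722,  0.1339]), 0.79), (array([6.941e-01, 3.979e-01, 3.000e-04]), 0.76), (array([0.3841, 0.3243, 0.0021]), 0.74), (array([ 0.6033,  0.3599, -0.0037]), 0.56), (array([ 0.5066, -0.0748,  0.0648]), 0.55)] [(array([ 0.5044, -0.0713,  0.0673]), 0.66)]
top [(array([ 0.5978,  0.3531, -0.0025]), 0.72), (array([ 3.853e-01,  3.169e-01, -2.000e-04]), 0.49), (array([ 0.6978,  0.394 , -0.0039]), 0.46)] [(array([ 0.5039, -0.166 ,  0.247 ]), 0.25)]
```

View pics/p.png

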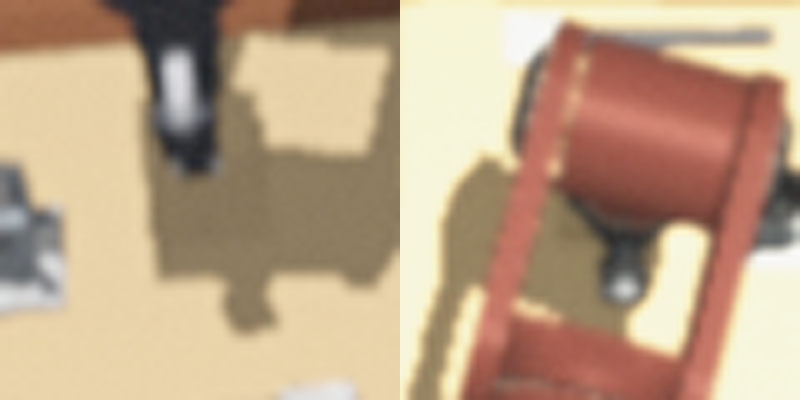

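arm_command(plan=[[[0.01, 0.003, 0, -1, -0.1, 0.5, 0.03], [0.01, 0, 0, 0, 0, 0, 0.03], [0.009, 0, 0, 0, 0, 0, 0.03], [0, 0, 0, 0, 0, 0, 0.03]]])

```text
t: 9.25
tool_pos: [0.5083, -0.0751, 0.1359]
tool_rot: [1.238, 1.186, -1.232]
contact_force: [-0.2, -0.3, -3.2]
opening: 0.0345
```

```bash
python3 d.py .5067 -.0745 .125 -2.2
python3 - <<'E'
from h import *
c="scene";q=proj(c,[.505,-.075,.13]).astype(int)
print(ray(c,q-30+np.array([158,278])*.15,.132),ray(c,q-30+np.array([268,278])*.15,.132))
E
```

```text
t 9.25 pos [ 0.5083 -0.0751  0.1359] yaw -2.09871482239258 F [-0.151  -0.3278 -3.2093] T [ 0.0211 -0.0036  0.0162] open 0.034481311379533
shift [ 0.0109 -0.0017 -0.0005] turn [ 0.101   0.0751 -0.3868]
[ 0.54742615 -0.10116806  0.132     ] [ 0.55550957 -0.04874949  0.132     ]
```

arm_command(plan=[[[0.006, -0.0017, -0.0012, 0, 0, -0.4, 0.03], [0.006, 0, 0, 0, 0, 0, 0.03], [0.006, 0, 0, 0, 0, 0, 0.03], [0.005, 0, 0, 0, 0, 0, 0.03]]])

```text
t: 9.58
tool_pos: [0.5083, -0.0779, 0.1219]
tool_rot: [1.228, 1.184, -1.241]
contact_force: [-13.8, 1.0, 20.9]
opening: 0.0343
```

```bash
python3 d.py .5067 -.0738 .096 -2.2
```

```text
t 9.5833 pos [ 0.5083 -0.0779  0.1219] yaw -2.0845505368801853 F [-13.8495   0.9779  20.9195] T [ 0.6122  2.8106 -0.0294] open 0.03432262933333982
shift [ 0.0259 -0.0017 -0.0043] turn [ 0.1153  0.6165 -0.019 ]
```

arm_command(plan=[[[-0.004, -0.002, -0.002, 0, 0.3, 0, 0.03], [0, -0.001, -0.002, 0, 0.3, 0, 0.03], [0, 0, 0, 0, 0, 0, 0.03]]])

```text
t: 9.83
tool_pos: [0.5067, -0.0743, 0.1282]
tool_rot: [1.238, 1.188, -1.234]
contact_force: [-1.1, -0.4, -3.1]
opening: 0.0347
```

```bash
python3 d.py .5050 -.0738 .096 -2.2
```

```text
t 9.8333 pos [ 0.5067 -0.0743  0.1282] yaw -2.136956708421622 F [-1.0904 -0.3711 -3.0959] T [-0.0517  0.0602  0.0222] open 0.034717364933045385
shift [ 0.0322 -0.0018 -0.0005] turn [ 0.063   0.051  -0.2056]
```

arm_command(plan=[[[0.004, -0.002, -0.0005, 0, 0, -0.2, 0.03], [0.004, 0, -0.0005, 0, 0, 0, 0.03], [0.003, 0, -0.0005, 0, 0, 0, 0.03], [0.003, 0, -0.0005, 0, 0, 0, 0.03]]])

```text
t: 10.17
tool_pos: [0.5056, -0.0761, 0.122]
tool_rot: [1.227, 1.185, -1.24]
contact_force: [-8.5, -1.9, 16.1]
opening: 0.0346
```

```bash
python3 d.py .5050 -.0738 .096 -2.2
```

```text
t 10.1667 pos [ 0.5056 -0.0761  0.122 ] yaw -2.021210174684592 F [-8.5338 -1.8729 16.0783] T [0.2144 1.6447 0.205 ] open 0.03460837823748854
shift [ 0.026  -0.0006 -0.0025] turn [0.1789 0.5802 0.0282]
```

arm_command(plan=[[[-0.002, -0.0015, -0.001, 0, 0.3, 0, 0.03], [0, -0.0015, -0.001, 0, 0.2, 0, 0.03], [0.002, 0, -0.0005, 0, 0, 0, 0.03], [0.004, 0, -0.0005, 0, 0, 0, 0.03], [0.003, 0, 0, 0, 0, 0, 0.03]]])

```text
t: 10.58
tool_pos: [0.5041, -0.0735, 0.1235]
tool_rot: [1.233, 1.19, -1.236]
contact_force: [-8.5, 3.5, 16.1]
opening: 0.0347
```

```bash
python3 d.py .5030 -.0738 .096 -2.2
```

```text
t 10.5833 pos [ 0.5041 -0.0735  0.1235] yaw -2.0036201653557986 F [-8.4646  3.4516 16.1377] T [ 0.2926  2.0609 -0.0959] open 0.03471949460342536
shift [ 0.0275 -0.0011  0.0002] turn [ 0.1963  0.1921 -0.0191]
```

```bash
python3 - <<'E'
from h import *
im=get_image("scene");q=proj("scene",[.505,-.075,.11]).astype(int);S=10
x0,y0=q-28
v=cv2.resize(im[y0:y0+56,x0:x0+56],None,fx=S,fy=S,interpolation=2)[:,:,::-1].copy()
a=np.radians(-2.15);X=np.array([np.cos(a),np.sin(a)]);Y=np.array([-X[1],X[0]])
def quad(c,hx,hy,z,col):
    pts=np.array([(proj("scene",np.r_[np.array(c)+i*hx*X+j*hy*Y,z])-[x0,y0]+.5)*S for i,j in((1,1),(1,-1),(-1,-1),(-1,1))])
    cv2.polylines(v,[pts.astype(int)],True,col,1)
quad([.5063,-.0740],.0195,.0295,.095,(255,0,0))
quad([.5035,-.0735],.018,.028,.1575,(0,255,255))
cv2.imwrite("pics/p2.png",v)
E
```

```text
(no output)
```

View pics/p2.png

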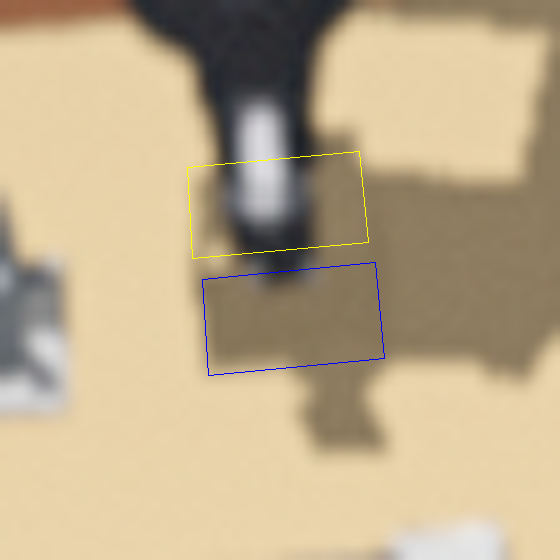

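arm_command(plan=[[[-0.004, 0.001, 0, 0, 0.2, 0, 0.03], [0, 0.001, 0.0015, 0, 0, 0, 0.03], [0.003, 0, 0, 0, 0, 0, 0.03], [0.004, 0, 0, 0, 0, 0, 0.03]]])

```text
t: 10.97
tool_pos: [0.506, -0.0763, 0.1215]
tool_rot: [1.231, 1.19, -1.236]
contact_force: [-10.6, -6.3, 24.1]
opening: 0.0345
```

```bash
python3 d.py .5055 -.0755 .096 -2.2
```

```text
t 10.9667 pos [ 0.506  -0.0763  0.1215] yaw -1.946664217657961 F [-10.5669  -6.2623  24.0995] T [-0.5443  1.7811  0.2312] open 0.03452495157576303
shift [ 0.0255 -0.0006 -0.0009] turn [0.2534 0.2028 0.0078]
```

arm_command(plan=[[[-0.003, -0.0025, -0.0005, -0.2, 0.2, 0, 0.03], [0, -0.0015, -0.0005, 0, 0, 0, 0.03], [0.002, 0, 0, 0, 0, 0, 0.03], [0.003, 0, 0, 0, 0, 0, 0.03]]])

```text
t: 11.3
tool_pos: [0.5051, -0.0759, 0.1221]
tool_rot: [1.235, 1.188, -1.227]
contact_force: [-3.9, -5.9, 14.4]
opening: 0.0344
```

```bash
python3 d.py .5035 -.0750 .096 -2.2
```

```text
t 11.3 pos [ 0.5051 -0.0759  0.1221] yaw -1.7786340758291417 F [-3.9    -5.8773 14.4299] T [-0.6692  0.7371  0.2376] open 0.034362792161176235
shift [ 0.0261 -0.0018 -0.0009] turn [ 0.4212  0.0511 -0.4087]
```

arm_command(plan=[[[-0.002, -0.0015, 0.002, -0.4, 0, -0.3, 0.03], [0, -0.001, 0.0015, 0, 0, 0, 0.03], [0.003, 0, 0, 0, 0, 0, 0.03], [0.003, 0, 0, 0, 0, 0, 0.03], [0.003, 0, 0, 0, 0, 0, 0.03]]])

```text
t: 11.72
tool_pos: [0.5053, -0.0791, 0.1142]
tool_rot: [1.232, 1.19, -1.22]
contact_force: [3.8, 0.4, 0.0]
opening: 0.0348
```

```bash
python3 d.py .5035 -.0770 .096 -2.2
```

```text
t 11.7167 pos [ 0.5053 -0.0791  0.1142] yaw -1.4085467697169476 F [3.7944 0.3619 0.0324] T [-0.0025 -0.6853 -0.1227] open 0.03483871867237592
shift [ 0.0182 -0.002  -0.0021] turn [ 0.7914  0.0082 -0.586 ]
```

It dropped into the mouth. I'll continue down.

arm_command(plan=[[[0.005, 0.0005, 0, 0.5, 0, 0, 0.03], [0.005, 0, 0, 0, 0, 0, 0.03], [0.004, 0, 0, 0, 0, 0, 0.03]]])

```text
t: 11.97
tool_pos: [0.505, -0.079, 0.0972]
tool_rot: [1.239, 1.187, -1.229]
contact_force: [3.9, -0.3, -0.2]
opening: 0.0343
```

```bash
python3 d.py .5035 -.0770 .095 -2.2
```

```text
t 11.9667 pos [ 0.505  -0.079   0.0972] yaw -1.9976267039196376 F [ 3.9437 -0.2861 -0.2273] T [ 0.0495 -0.7952 -0.1001] open 0.03432414492563145
shift [ 0.0022 -0.0016 -0.002 ] turn [ 0.2024 -0.0137 -0.4711]
```

arm_command(plan=[[[0.002, 0, 0, 0, 0, 0, 0.03], [0.002, 0, 0, 0, 0, 0, 0.03]]])

```text
t: 12.13
tool_pos: [0.5053, -0.0782, 0.0954]
tool_rot: [1.24, 1.189, -1.229]
contact_force: [-5.3, 4.0, 18.9]
opening: 0.0344
```

arm_command(plan=[[[-0.001, 0, 0, 0, 0, 0, 0.04], [0, 0, 0, 0, 0, 0, 0.05], [0, 0, 0, 0, 0, 0, 0.06], [0, 0, 0, 0, 0, 0, 0.065], [-0.015, 0, 0, 0, 0, 0, 0.065], [-0.03, 0, 0, 0, 0, 0, 0.065], [-0.035, 0, 0, 0, 0, 0, 0.065], [-0.035, 0, 0, 0, 0, 0, 0.065], [-0.035, 0, 0, 0, 0, 0, 0.05], [-0.035, 0, 0, 0, 0, 0, 0.03], [0, 0, -0.04, 0, 0, 0, 0.02], [0, 0, -0.04, 0, 0, 0, 0.0], [0, 0, -0.04, 0, 0, 0, 0.0], [0, 0, -0.03, 0, 0, 0, 0.0]]])

```text
t: 13.3
tool_pos: [0.5027, 0.0712, 0.281]
tool_rot: [1.238, 1.208, -1.259]
contact_force: [0.3, -0.7, -0.0]
opening: -0.0001
```

```bash
python3 d.py .505 -.01 .3 -2.2
python3 - <<'E'
from h import *
V=[]
for c in("scene","top"):
    im=get_image(c)
    for n in("plug","ball","pivot"): print(c,n,[(w(c,d["at"]).round(4),round(d["conf"],2)) for d in mark_of(c,n)[:5]])
    q=proj(c,[.505,-.11,.13]).astype(int);V.append(cv2.resize(im[q[1]-45:q[1]+45,q[0]-45:q[0]+45],(400,400),interpolation=2))
cv2.imwrite("pics/p3.png",np.hstack(V)[:,:,::-1])
E
```

```text
t 13.3 pos [0.5027 0.0712 0.281 ] yaw -2.769324163408326 F [ 0.3317 -0.7481 -0.0285] T [-0.0044  0.0348 -0.0226] open -0.00013475385233400442
shift [-0.0196  0.0058  0.0809] turn [-0.5732 -0.3382  1.3404]
scene plug [(array([ 0.3813,  0.3222, -0.0007]), 0.74), (array([0.6959, 0.3937, 0.0016]), 0.7), (array([ 0.6048,  0.3589, -0.0029]), 0.59), (array([ 0.5039, -0.0701,  0.0659]), 0.49), (array([ 0.7772,  0.1785, -0.003 ]), 0.45)]
scene ball [(array([ 0.5005, -0.1834,  0.3032]), 0.75), (array([ 0.7768,  0.1737, -0.0032]), 0.43)]
scene pivot [(array([ 0.5016, -0.1713,  0.1439]), 0.76)]
top plug [(array([ 0.5969,  0.3544, -0.0015]), 0.72), (array([ 0.5022, -0.1788,  0.1486]), 0.59), (array([ 0.3868,  0.3206, -0.002 ]), 0.58), (array([ 0.4999, -0.1912,  0.3016]), 0.52), (array([ 0.6971,  0.3943, -0.0046]), 0.51)]
top ball [(array([ 0.4989, -0.1883,  0.3012]), 0.45)]
top pivot [(array([ 0.5025, -0.1778,  0.1526]), 0.71)]
```

View pics/p3.png

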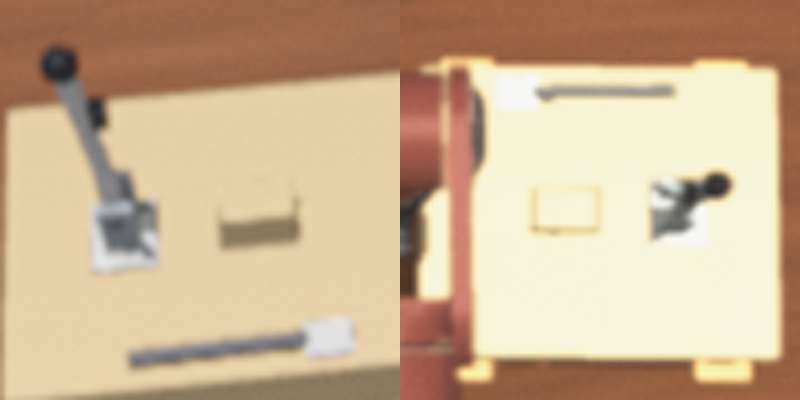

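Pictures: scene shows the plug proud and square in the pocket at crop (258,215); top shows it as a thin outline. The hold-down arm is still upright. Next I'll go high, around behind the ball, with the fingers closed.

arm_command(plan=[[[-0.03, 0.001, 0, 0, 0, 0, 0], [-0.035, 0, 0, 0, 0, 0, 0], [-0.035, 0, 0, 0, 0, 0, 0], [-0.025, 0, 0, 0, 0, 0.7, 0], [0, 0, 0.02, 0, 0, 0.6, 0], [0, 0, 0.035, 0, 0, 0, 0], [0, 0, 0.035, 0, 0, 0, 0], [0, 0, 0.035, 0, 0, 0, 0], [0, 0, 0.035, 0, 0, 0, 0], [0, 0, 0.035, 0, 0, 0, 0], [0, 0, 0.035, 0, 0, 0, 0], [0, 0, 0.035, 0, 0, 0, 0], [0, 0, 0.035, 0, 0, 0, 0], [0, 0, 0.015, 0, 0, 0, 0], [0, 0, 0, 0, 0, 0, 0]]])

```text
t: 14.95
tool_pos: [0.4803, -0.2768, 0.4061]
tool_rot: [1.263, 1.18, -1.268]
contact_force: [0.2, 0.5, -0.5]
opening: -0.0002
```

```bash
python3 d.py .501 -.24 .28 -2.2
```

```text
t 14.95 pos [ 0.4803 -0.2768  0.4061] yaw -4.279825472298863 F [ 0.2009  0.4831 -0.5127] T [-0.0322  0.0244 -0.0577] open -0.0001537997968513663
shift [ 0.1261  0.0188 -0.0379] turn [-2.0804 -0.1753  0.3869]
```

arm_command(plan=[[[0.02, 0.01, -0.005, -1, 0, 0.2, 0], [0.03, 0.009, -0.005, -1, 0, 0.2, 0], [0.03, 0, 0, 0, 0, 0, 0], [0.03, 0, 0, 0, 0, 0, 0], [0.01, 0, 0, 0, 0, 0, 0], [0, 0, 0, 0, 0, 0, 0]]])

```text
t: 15.45
tool_pos: [0.4985, -0.2717, 0.2844]
tool_rot: [1.249, 1.183, -1.241]
contact_force: [0.2, -0.1, 0.4]
opening: -0.0
```

```bash
python3 d.py .501 -.24 .272 -2.2
```

```text
t 15.45 pos [ 0.4985 -0.2717  0.2844] yaw -2.826146054820319 F [ 0.1711 -0.1393  0.446 ] T [0.0128 0.0079 0.0394] open -8.727178241485578e-06
shift [ 0.0124  0.0008 -0.0317] turn [-0.6259 -0.0859 -0.2721]
```

Push slowly along +y (tool -z).

arm_command(plan=[[[0.006, 0.001, -0.012, -0.6, 0, -0.3, 0], [0.004, 0, -0.012, 0, 0, 0, 0], [0, 0, -0.012, 0, 0, 0, 0], [0, 0, -0.012, 0, 0, 0, 0], [0, 0, -0.012, 0, 0, 0, 0], [0, 0, -0.012, 0, 0, 0, 0], [0, 0, -0.012, 0, 0, 0, 0]]])

```text
t: 16.03
tool_pos: [0.5052, -0.1816, 0.2822]
tool_rot: [1.239, 1.181, -1.234]
contact_force: [0.2, -0.4, -0.3]
opening: -0.0002
```

```bash
python3 d.py .501 -.13 .265 -2.2
```

```text
t 16.0333 pos [ 0.5052 -0.1816  0.2822] yaw -2.2600533859457035 F [ 0.15   -0.4455 -0.3103] T [-0.1411  0.0283  0.0383] open -0.00023523709422250145
shift [ 0.0169 -0.0064 -0.0514] turn [-0.061   0.2194 -0.5065]
```

arm_command(plan=[[[0.003, -0.003, -0.012, 0, 0, -0.3, 0], [0.003, 0, -0.012, 0, 0, 0, 0], [0.003, 0, -0.012, 0, 0, 0, 0], [0.003, 0, -0.012, 0, 0, 0, 0], [0, 0, -0.01, 0, 0, 0, 0]]])

```text
t: 16.45
tool_pos: [0.505, -0.1162, 0.2709]
tool_rot: [1.236, 1.182, -1.234]
contact_force: [-0.2, -0.3, -0.3]
opening: -0.0001
```

```bash
python3 d.py .501 -.13 .265 -2.2; python3 - <<'E'
from h import *
for c in("scene","top"):
    im=get_image(c); print(c,[(w(c,d["at"]).round(4),round(d["conf"],2)) for d in mark_of(c,"ball")[:2]])
    if c=="scene":cv2.imwrite("pics/s1.png",cv2.resize(im[100:250,120:300],None,fx=3,fy=3)[:,:,::-1])
E
```

```text
t 16.45 pos [ 0.505  -0.1162  0.2709] yaw -2.159540925652096 F [-0.1824 -0.3166 -0.3171] T [-0.0153 -0.0433  0.0093] open -0.00012132615849164533
shift [ 0.0059 -0.0035  0.0139] turn [ 0.0394  0.293  -0.398 ]
scene [(array([ 0.5043, -0.099 ,  0.2835]), 0.79), (array([ 0.5041, -0.0749,  0.0646]), 0.72)]
top []
```

View pics/s1.png

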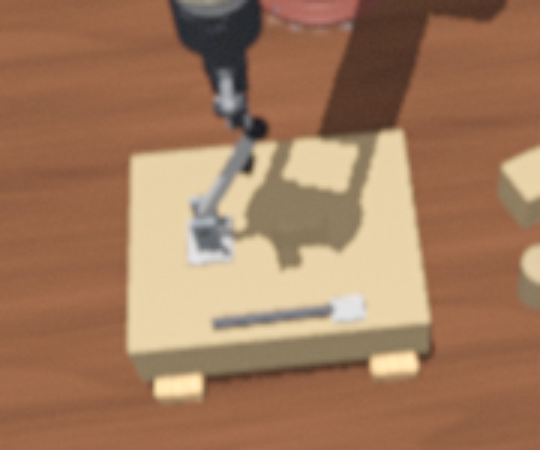

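The arm leans at about 1.06 rad, with the ball at px (258,128) in the crop. I'll back off upward and let it sink.

arm_command(plan=[[[0, 0, -0.01, 0, 0, 0, 0], [-0.02, 0, 0.01, 0, 0, 0, 0], [-0.035, 0, 0.01, 0, 0, 0, 0], [-0.035, 0, 0.01, 0, 0, 0, 0], [-0.02, 0, 0, 0, 0, 0, 0], [0, 0, 0, 0, 0, 0, 0], [0, 0, 0, 0, 0, 0, 0], [0, 0, 0, 0, 0, 0, 0], [0, 0, 0, 0, 0, 0, 0], [0, 0, 0, 0, 0, 0, 0], [0, 0, 0, 0, 0, 0, 0], [0, 0, 0, 0, 0, 0, 0], [0, 0, 0, 0, 0, 0, 0], [0, 0, 0, 0, 0, 0, 0], [0, 0, 0, 0, 0, 0, 0], [0, 0, 0, 0, 0, 0, 0], [0, 0, 0, 0, 0, 0, 0], [0, 0, 0, 0, 0, 0, 0], [0, 0, 0, 0, 0, 0, 0], [0, 0, 0, 0, 0, 0, 0]]])

```text
t: 18.32
tool_pos: [0.5011, -0.1361, 0.3746]
tool_rot: [1.237, 1.197, -1.247]
contact_force: [-0.9, -0.4, 0.1]
opening: -0.0001
```

```bash
cat > b.py <<'E'
from h import *
o=ctrl.get_obs();print(o["t"],np.array(o["tool_pos"]).round(4))
for c in("scene","top"):
    im=get_image(c)
    for n in("ball","pad","plug"): print(c,n,[(w(c,d["at"]).round(4),round(d["conf"],2)) for d in mark_of(c,n) if abs(w(c,d["at"])[1])<.25])
    if c=="scene":cv2.imwrite("pics/s2.png",cv2.resize(im[100:250,120:300],None,fx=3,fy=3,interpolation=2)[:,:,::-1])
E
python3 b.py
```

```text
18.3167 [ 0.5011 -0.1361  0.3746]
scene ball [(array([ 0.5071, -0.0186,  0.1451]), 0.6), (array([ 0.7792,  0.1742, -0.0011]), 0.21)]
scene pad [(array([ 0.5097, -0.0716,  0.1272]), 0.76)]
scene plug [(array([ 0.505 , -0.0695,  0.0649]), 0.48)]
top ball [(array([ 0.5092, -0.0204,  0.1465]), 0.53)]
top pad [(array([ 0.5048, -0.0755,  0.1283]), 0.44)]
top plug [(array([ 0.501 , -0.0757,  0.0612]), 0.49)]
```

arm_command(plan=[[[-0.02, 0, 0.03, 0, 0, 0, 0], [0, 0, 0.03, 0, 0, 0, 0], [0, 0, 0.03, 0, 0, 0, 0], [0, 0, 0, 0, 0, 0, 0], [0, 0, 0, 0, 0, 0, 0], [0, 0, 0, 0, 0, 0, 0], [0, 0, 0, 0, 0, 0, 0], [0, 0, 0, 0, 0, 0, 0]]])

```text
t: 19.38
tool_pos: [0.4974, -0.2271, 0.394]
tool_rot: [1.234, 1.201, -1.244]
contact_force: [0.9, -0.5, 0.3]
opening: 0.0001
```

```bash
python3 b.py
```

```text
19.3833 [ 0.4974 -0.2271  0.394 ]
scene ball [(array([ 0.5085, -0.0191,  0.1457]), 0.71)]
scene pad [(array([ 0.5017, -0.0705,  0.1293]), 0.66), (array([ 0.5075, -0.0193,  0.145 ]), 0.52)]
scene plug [(array([ 0.5032, -0.0715,  0.0662]), 0.74)]
top ball [(array([ 0.5098, -0.0214,  0.1471]), 0.76), (array([ 0.5018, -0.0717,  0.059 ]), 0.16)]
top pad [(array([ 0.5046, -0.077 ,  0.1286]), 0.45)]
top plug [(array([ 0.5016, -0.0758,  0.0604]), 0.65)]
```

View pics/s2.png

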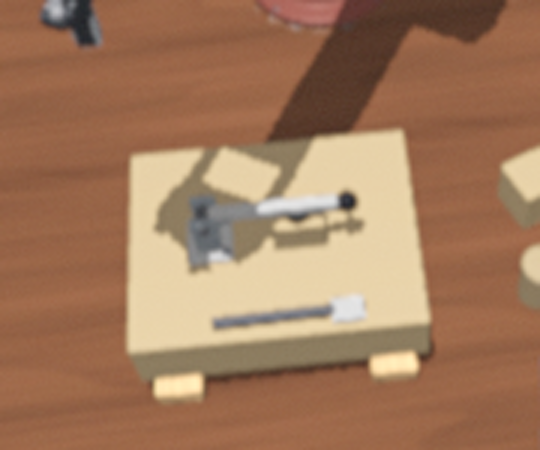

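The hold-down arm is level, running from px (205,215) to the ball at (347,200), with its pad on the plug. The robot is clear, so I'm handing in.

```bash
python3 -c "
from station import *
print(finish_job())"
```

```text
the job is handed in; nothing more can be done
None
```

The plug is seated in the slab's pocket and the hold-down arm rests on it. I handed the job in at about 19.5 s of the 54 s allowed; `finish_job` gave no verdict.

- **Plug:** I gripped it across its 36 mm sides. The first grip was too shallow, so I opened and regripped deeper. Getting it into the pocket took several small sideways corrections against contact forces of up to about 24 N. It then pressed home with 19 N at a tool height of 95.4 mm, against about 95 mm expected, and I released it.
- **Hold-down arm:** I didn't grip the ball. I pushed it from behind with closed fingers to about 1.06 rad, backed off, and the arm sank onto the plug by itself.

**Last checks**
- **Ball height:** it measures 146–147 mm, and level is 146 mm.
- **Pad height:** it measures 128.6–129.3 mm, and the plug's top should be at 129 mm.
- **Robot:** it stands well clear, with contact forces below 1 N.
- **Other objects:** in the last picture the chisel, offcut and core look unmoved. I did not measure the other tools again.

**What disagreed:** the two cameras differ by 2–4 mm sideways, and by 6 mm on the plug's underside height (60 and 66 mm; 65 mm is right). That is too coarse to confirm the 4 mm limits, so I relied on the pocket's 1.5 mm clearance and the pressing depth instead.

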